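# Refit a sugar dredger's nested lids, then take off the dust cap alone

### The job

Get the sugar dredger ready for dusting: its sifter lid stands on the worktop with the dust cap nested over it. Carry the two together, cap on, and lower them (do not drop them) into the mouth of the one of the two open dredgers that they fit, until the lid's collar sits down flat on the rim. Then lift the dust cap alone straight up, leaving the sifter lid seated as it is, and finish while still holding the cap, upright and at least 6 cm up, over the closed dredger; keep both dredgers standing and leave the other things on the worktop where they are.

Things in the scene. Friction and masses are not known exactly. Their poses are not given: they have to be found in the camera images.
- sifter_lid: Inner lid: round push-in sifter lid, 130 g. Origin: centre of its underside, z up its axis; stands upright on its plug. Plug 46 mm dia, 14 mm tall, lower 5 mm tapered to 38 mm; collar 64 mm dia, 14 to 26 mm above the origin; perforated dome 41 mm dia to 38 mm, hidden in the cap. With cap 58 mm tall. In the mouth only its weight holds it (no snap or thread).
- collar (a point): Centre of the sifter lid's knurled steel collar, 64 mm diameter, 12 mm tall, the widest part of the lid set, 20 mm above the lid's origin. Gripping the set here carries lid and cap together.
- dust_cap: Outer lid: white dust cap, 40 g, inverted cup, 50 mm outside dia, 45 mm inside, 32 mm tall, flat closed top. Origin: centre of its open lower edge, z up. It stands loose on the collar's top face over the dome (2 mm play), origin 26 mm above the lid's, and lifts straight off. The collar below is wider: fingers closing on the cap must keep their tips above the collar's top.
- dredger_large: The dredger that the lid fits: open steel tin, loose, upright, 400 g, body 68 mm dia, 100 mm tall; conical shoulder from 62 to 76 mm height, then a straight neck 56 mm outside, bore 50 mm. Origin: centre of its base, z up. With the lid seated, the lid's origin is 86 mm above this origin, the collar spans 100 to 112 mm and the cap 112 to 144 mm height.
- dredger_large_mouth (a point): Centre of the large dredger's mouth, level with its rim, 100 mm above its base.
- dredger_small: A smaller open dredger of the same make, 280 g, loose: body 56 mm diameter, 82 mm tall, neck 46 mm outside, bore 40 mm, too narrow for the plug. Origin: centre of its base. The two dredgers and the lid set trade places from one start to the next. Leave it standing where it is.
- jam_jar: Jam jar, 71 mm diameter, 110 mm tall, bystander at the back. Origin: centre of its base.
- lemon: Lemon, 78 x 55 x 56 mm, bystander at the back. Origin: under its centre.
- butter: Butter pack, 73 x 102 x 37 mm, bystander at the back. Origin: centre of its underside.
- mug: Cream and white mug, 78 mm diameter (113 with handle), 100 mm tall, bystander on the left. Origin: centre of its base.
Things that resemble listed ones, but are neither listed nor needed, are in the scene too. What is shaped like the dredger_small but red is not meant. Leave any brown look-alike of the sifter_lid alone.

How it is judged:
On the way, in this order (a step that is already met when the one before it is completed fails the run):
1. the sifter lid is carried clear of the worktop with the dust cap nested on it (height (world z) of sifter_lid above 0.07 m and z of dust_cap in the frame of sifter_lid below 0.032 m and distance between dust_cap and sifter_lid below 0.034 m and angle between the z axis of dust_cap and the z axis of sifter_lid, either way round below 0.2 rad), for 0.1 s.
2. the sifter lid sits home in the large dredger's mouth, the cap still nested on it (z of sifter_lid in the frame of dredger_large between 0.082 and 0.089 m and horizontal distance between sifter_lid and dredger_large_mouth below 0.005 m and angle between the z axis of sifter_lid and the z axis of dredger_large, either way round below 0.08 rad and z of dust_cap in the frame of sifter_lid below 0.032 m and distance between dust_cap and sifter_lid below 0.034 m and angle between the z axis of dust_cap and the z axis of sifter_lid, either way round below 0.2 rad), for 0.2 s.
At the end, for the whole second after the job is handed in: Large dredger upright; sifter lid home in it (collar within 3 mm of the rim, centred within 5 mm, level within 0.08 rad), not touched by the fingers; fingers hold the dust cap at rest, upright within 0.3 rad, at least 50 mm above its nested height, within 60 mm sideways of the dredger (z of sifter_lid in the frame of dredger_large between 0.082 and 0.089 m and horizontal distance between sifter_lid and dredger_large_mouth below 0.005 m and angle between the z axis of sifter_lid and the z axis of dredger_large, either way round below 0.08 rad and horizontal distance between dust_cap and dredger_large_mouth below 0.06 m and z of dust_cap in the frame of sifter_lid above 0.076 m and angle between dust_cap's own z axis and vertical below 0.3 rad and contact force between the fingers and dust_cap above 0.5 N and contact force between the fingers and sifter_lid below 0.1 N and contact force between the arm and dredger_large below 0.1 N and linear speed of each of dust_cap, dredger_large below 0.03 m/s and height (world z) of dredger_large below 0.01 m and angle between each of dredger_large, dredger_small's own z axis and vertical below 0.06 rad); the arm keeps its last pose, push and grip.
It fails at once if the dust cap comes off the sifter lid while that lid is not seated in the large dredger, or the sifter lid comes out of its seat as the cap is lifted off (not (z of dust_cap in the frame of sifter_lid below 0.032 m and distance between dust_cap and sifter_lid below 0.034 m and angle between the z axis of dust_cap and the z axis of sifter_lid, either way round below 0.2 rad) and not (z of sifter_lid in the frame of dredger_large between 0.082 and 0.089 m and horizontal distance between sifter_lid and dredger_large_mouth below 0.005 m and angle between the z axis of sifter_lid and the z axis of dredger_large, either way round below 0.08 rad)).
It fails at once if the lids are dropped: in the air, more than about 1 cm above their seat, with no finger on them (height (world z) of sifter_lid above 0.098 m and contact force between the fingers and sifter_lid below 0.02 N and contact force between the fingers and dust_cap below 0.02 N).
It fails at once if a dredger is knocked over (angle between any of dredger_large, dredger_small's own z axis and vertical above 0.35 rad).
It fails at once if a bystander or the small dredger is pushed more than 3 cm from its place (distance of any of jam_jar, lemon, butter, mug, dredger_small from where it was at the start of the episode above 0.03 m).
It also fails if it takes over 51 s, if anything falls off the work surface, if the arm or the gripper's body presses on something with over 40 N, if the wrist force passes 120 N, or if a joint passes its speed limit or range.

### The arm

A 6-joint arm with a two-finger parallel gripper is mounted at the origin on a cart in front of the work surface, level with it; the furniture and walls round the work are solid. World frame = base frame: x ahead of the robot, y to its left, z up, the work surface at z = 0. Lengths are in m, angles in rad, forces in N, time in s.
With the tool pointing down it reaches from about 0.3 to 0.875 m from the base axis. Payload 6.4 kg.
Tool frame: the origin (TCP) lies midway between the tips of the shut fingers; the grasp point (between the pads) lies 19 mm behind it; x points along the fingers, y is the direction in which the jaws open and shut, and the axes are right-handed (so a half turn about x gives the same grasp; the last joint's range is limited). The gripper opens to 85 mm and grips with 20 to 120 N. Pads are 22 mm wide; open, the fingers measure 114 mm over their backs; the gripper's body (76 mm by 85 mm) begins 54 mm behind the grasp point. The pads swing forward as they close: fully open they stand 13 mm farther back than shut.
Start: joints at [-1.424, 0.181, 1.607, -0, 1.354, -0.206], TCP at [0.199, -0.54, 0.231] pointing down, gripper open.
Joint ranges: [-2.99, 2.99], [-0.89, 2.07], [0.3, 2.58], [-1.14, 4.28], [0, 2.63], [-3.12, 3.12]. Speed limits (rad/s): [2.57, 2.57, 3.01, 3.14, 3.14, 3.14].

### API

Orientations are given as a unit quaternion [w, x, y, z].
In Python, from bench import ctrl gives the robot as it stands.
- The arm moves only by the tool step_arm, never from a script. Its argument "motion" is a list of rows, each a list of 7 numbers: the shift along the tool's x, y, z in mm, then the turn, a rotation vector about the tool's x, y, z in degrees, then the closure in counts, from 0 (fully open) to 255 (shut). In form: [[tx, ty, tz, rx, ry, rz, hand], ...]. A call has 1 to 10 rows; each row is the pose to reach, as a shift and turn from the pose commanded when the call began, along the tool's axes at that moment; what a row does not reach only later rows make up. A row lasts 1/8 s, in which the tool goes at most 62.5 mm and 10.7 degrees, less where a joint would pass 70% of its speed; a pose out of reach is approached as far as the arm can. A call with a gripper value outside its range is refused whole. The fingers move at their own pace and stop on an object; the grip force is fixed at half the most. Time passes only in rows, so rows that repeat a pose let the fingers close. It gives the time, the measured TCP pose, the force and the opening at its end, in the units of the state.
- ctrl.get_obs(): the state, without advancing time (a new reading comes with each control period).
- ctrl.camera(name): name is "scene" or "top"; returns (picture, depth): 384x512x3 uint8, red, green, blue; 384x512 float32, m along the optical axis (not along the pixel's ray), 0 where there is no reading.
- ctrl.camera_info(name): a dict with "fx", "fy", "cx", "cy" (pixels), "T" (4x4, takes a point from camera to world coordinates). Camera axes: x right, y down, z forward; pixel columns grow to the right and rows downward; lengths in m; the calibration is good to about 2 mm. A picture is of the moment at which its call begins. camera_info takes no time and is no camera call.
- ctrl.hand_in(): hands the job in, once; it reports no verdict.
The state is a dict: "time_s": time; "q": joint angles; "dq": joint speeds; "joint_efforts": joint torques, N m; "eef_pos": TCP position; "eef_rot": TCP orientation; "wrist_force": force on the tool from outside, world axes, zero at the start; "torque": the same for the moment, N m; "opening": opening from 0.0 (shut) to 1.0 (fully open).
Only numpy, scipy, OpenCV 4.12 (cv2) and the standard library are available. Lean on these libraries where they do the work, as an engineer would, in place of code of your own. Each camera call takes 0.05 s, during which the arm holds its last target. There are 200 camera calls.

## Working session

There is one attempt and no reset: what is moved stays moved. The work goes in short steps, Python scripts to look and compute and a tool call to move; the robot and the scene stay as the last step left them, time stands still between calls to the robot, and variables do not carry over. Pictures are saved under pics/ and viewed, about 8 in all and at most 12, crops included, and the job is handed in when it is done.

Besides the shell and the picture viewer there is one more tool, called after "Request:" by a JSON object that holds its "method" and its "body". step_arm: Moves the arm, as the interface text tells. Its arguments: {"type":"object","properties":{"motion":{"type":"array","items":{"type":"array","items":{"type":"number"}}}},"required":["motion"]}

```bash
mkdir -p pics; cat > h.py <<'E'
import numpy as np, cv2
from bench import ctrl
def grab(n):
    p,d=ctrl.camera(n); return p,d,ctrl.camera_info(n)
def pts(d,I):
    v,u=np.indices(d.shape)
    P=np.stack([(u-I['cx'])/I['fx']*d,(v-I['cy'])/I['fy']*d,d],-1)
    W=P@I['T'][:3,:3].T+I['T'][:3,3]; W[d==0]=np.nan; return W
E
python3 - <<'E'
from h import *
for n in('scene','top'):
    p,d,I=grab(n); np.savez(n,p=p,d=d); cv2.imwrite(f'pics/{n}0.png',p[...,::-1]); print(n,I['fx'],I['T'].round(3).tolist())
a=np.hstack([np.load('scene.npz')['p'],np.load('top.npz')['p']])
cv2.imwrite('pics/both.png',cv2.resize(a,(800,300),interpolation=cv2.INTER_AREA)[...,::-1])
o=ctrl.get_obs();print(o['time_s'],o['eef_pos'],o['eef_rot'],o['opening'])
E
```

```text
scene 440.5751936838977 [[-0.798, -0.261, 0.543, -0.078], [-0.603, 0.35, -0.717, 1.097], [-0.003, -0.9, -0.437, 0.616], [0.0, 0.0, 0.0, 1.0]]
top 371.0727118958357 [[-0.004, -0.982, 0.189, 0.328], [-1.0, 0.001, -0.012, 0.273], [0.012, -0.189, -0.982, 1.243], [0.0, 0.0, 0.0, 1.0]]
0.1 [ 0.198617   -0.53911375  0.23049201] [ 0.12355461  0.69614817  0.124619   -0.69611931] 0.9971397209289452
```

View pics/top0.png

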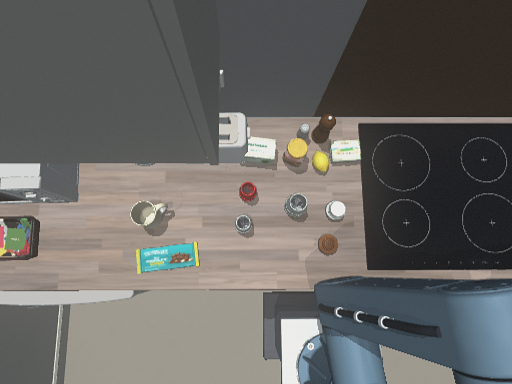

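View pics/scene0.png

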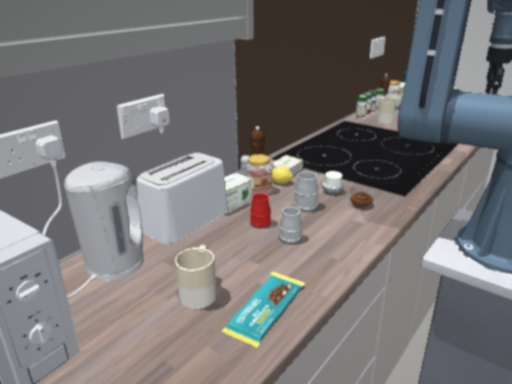

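The top view shows these candidates:
- Lid set: white cap on grey collar at (336,210). The brown look-alike at (328,243) is to be left alone.
- Dredgers: grey at (297,203), which looks larger, and grey at (243,223), which looks smaller. The red one at (248,190) is not meant.

I'll measure these and confirm in a crop.

```bash
cat >> h.py <<'E'
def circ(W,c,zlo,zhi,r=.06):
    "points near c in a height band: min enclosing circle in xy"
    m=(np.hypot(W[...,0]-c[0],W[...,1]-c[1])<r)&(W[...,2]>zlo)&(W[...,2]<zhi)
    q=W[m]
    if len(q)<5: return None
    (x,y),R=cv2.minEnclosingCircle(q[:,:2].astype(np.float32))
    return [round(float(v),4) for v in (x,y,R,np.median(q[:,2]))]+[len(q)]
E
python3 - <<'E'
from h import *
Ws={}
for n in('scene','top'):
    z=np.load(n+'.npz'); Ws[n]=pts(z['d'],ctrl.camera_info(n))
T=Ws['top']
for nm,(u,v) in dict(lid=(336,210),A=(297,203),B=(243,223),red=(248,190),brown=(328,243)).items():
    b=T[v-12:v+13,u-12:u+13].reshape(-1,3); b=b[b[:,2]>.015]
    c=b[:,:2].mean(0); print(nm,c.round(3),'zmax',np.nanmax(b[:,2]).round(3),np.nanpercentile(b[:,2],95).round(3))
    zt=np.nanpercentile(b[:,2],97)
    for n in Ws:
        print('  ',n,'top',circ(Ws[n],c,zt-.008,zt+.01,.05),'all',circ(Ws[n],c,.015,.2,.05))
p=np.load('top.npz')['p'][170:260,225:355]; q=np.load('scene.npz')['p'][160:250,245:375]
cv2.imwrite('pics/crop.png',cv2.resize(np.vstack([p,q]),None,fx=3.3,fy=3.3,interpolation=cv2.INTER_CUBIC)[...,::-1])
E
```

```text
lid [ 0.496 -0.02 ] zmax 0.062 0.06
   scene top [0.4932, -0.0224, 0.0278, 0.0569, 105] all [0.4939, -0.0188, 0.0335, 0.0386, 328]
   top top [0.499, -0.0252, 0.0243, 0.0568, 175] all [0.4992, -0.0254, 0.0327, 0.0544, 303]
A [0.509 0.113] zmax 0.103 0.1
   scene top [0.5112, 0.1106, 0.0306, 0.0965, 105] all [0.5082, 0.112, 0.0365, 0.0649, 734]
   top top [0.5136, 0.1082, 0.0278, 0.0981, 64] all [0.5133, 0.1087, 0.0348, 0.0677, 261]
B [0.448 0.28 ] zmax 0.084 0.082
   scene top [0.4492, 0.283, 0.0249, 0.0788, 106] all [0.4477, 0.2856, 0.0284, 0.0536, 617]
   top top [0.4522, 0.2803, 0.0228, 0.08, 45] all [0.4525, 0.281, 0.0291, 0.0547, 138]
red [0.555 0.266] zmax 0.084 0.082
   scene top [0.5593, 0.269, 0.0253, 0.079, 97] all [0.5567, 0.2708, 0.0284, 0.0537, 553]
   top top [0.5608, 0.2661, 0.0231, 0.0797, 52] all [0.5606, 0.2658, 0.0291, 0.0552, 168]
brown [0.387 0.006] zmax 0.042 0.039
   scene top [0.3847, 0.0079, 0.02, 0.0355, 73] all [0.3848, 0.0075, 0.0351, 0.0253, 246]
   top top [0.3834, 0.008, 0.0253, 0.0352, 117] all [0.3875, 0.0038, 0.0327, 0.0265, 319]
```

View pics/crop.png

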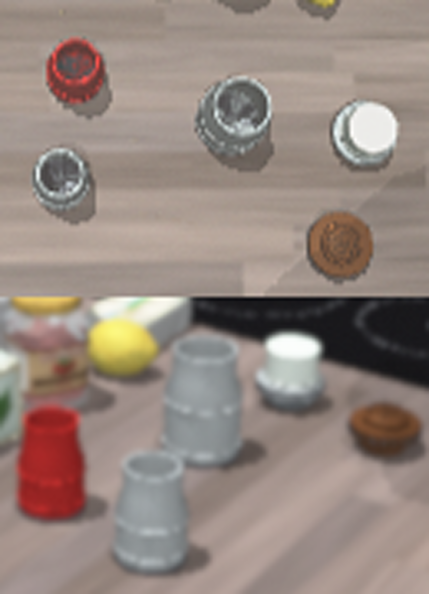

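The crop confirms it. The white cap on the grey collar at (336,210) stands 58 mm tall, so it is the lid set. The grey dredger at (297,203) is 100 mm tall with a 28 mm rim radius, so it is the large one. The grey one at (243,223) is 82 mm tall, so it is the small one. Next I'll work out the tool axes.

```bash
cat >> h.py <<'E'
from scipy.spatial.transform import Rotation as Ro
def pose():
    o=ctrl.get_obs(); return np.array(o['eef_pos']),Ro.from_quat(o['eef_rot'],scalar_first=True),o
def go(target,yaw=None):
    "print tool-frame shift (mm) and turn (deg) to target; yaw = direction of jaw axis in world (deg), tool x down"
    p,R,o=pose(); print('t',o['time_s'],'pos',p.round(4),'open',round(o['opening'],3),'F',np.round(o['wrist_force'],1))
    print('axes',R.as_matrix().round(3).tolist()); print('shift',(R.inv().apply(np.array(target)-p)*1000).round(1))
    if yaw is not None:
        for k in (yaw,yaw+180):
            a=np.radians(k); y=np.array([np.cos(a),np.sin(a),0]); x=np.array([0,0,-1.])
            G=Ro.from_matrix(np.c_[x,y,np.cross(x,y)]); print('turn',k,np.degrees((R.inv()*G).as_rotvec()).round(1))
E
python3 -c "
from h import *
go([.497,-.024,.16],0);go([.497,-.024,.16],90)"
```

```text
t 0.1 pos [ 0.1986 -0.5391  0.2305] open 0.997 F [ 0.3 -0.3 -0.1]
axes [[-0.0, 0.346, -0.938], [0.001, -0.938, -0.346], [-1.0, -0.001, -0.0]]
shift [  71.2 -380.2 -458. ]
turn 0 [-69.8  -0.1   0.1]
turn 180 [1.102e+02 1.000e-01 1.000e-01]
t 0.1 pos [ 0.1986 -0.5391  0.2305] open 0.997 F [ 0.3 -0.3 -0.1]
axes [[-0.0, 0.346, -0.938], [0.001, -0.938, -0.346], [-1.0, -0.001, -0.0]]
shift [  71.2 -380.2 -458. ]
turn 90 [-1.598e+02 -1.000e-01 -0.000e+00]
turn 270 [20.2 -0.   0.1]
```

Request:
{"method": "step_arm", "body": {"motion": [[10,-38,-46,2,0,0,0],[20,-76,-92,4,0,0,0],[30,-115,-138,6,0,0,0],[40,-153,-184,8,0,0,0],[50,-190,-229,10,0,0,0],[55,-228,-275,12,0,0,0],[60,-266,-320,14,0,0,0],[65,-304,-366,16,0,0,0],[70,-342,-412,18,0,0,0],[71,-380,-458,20.2,0,0,0]]}}

```text
time_s: 1.35
eef_pos: [0.4975, -0.0228, 0.1598]
eef_rot: [0.0, -0.707, 0.0, 0.707]
wrist_force: [0.6, -0.8, 0.7]
opening: 0.998
```

```bash
python3 -c "
from h import *
go([.497,-.024,-.002],-90)
p,d,I=grab('scene');q,e,J=grab('top')
cv2.imwrite('pics/a1.png',cv2.resize(np.vstack([p[130:260,230:400],q[160:290,260:430]]),None,fx=2.2,fy=2.2)[...,::-1])
W=pts(d,I)
print(circ(W,(.497,-.024),.045,.065,.04),circ(W,(.497,-.024),.012,.03,.04))"
```

```text
t 1.35 pos [ 0.4975 -0.0228  0.1598] open 0.998 F [ 0.6 -0.8  0.7]
axes [[-0.001, -0.001, -1.0], [0.0, -1.0, 0.001], [-1.0, -0.0, 0.001]]
shift [161.8   1.3   0.4]
turn -90 [-0.1  0.   0. ]
turn 90 [ 1.799e+02  0.000e+00 -1.000e-01]
[0.4975, -0.0178, 0.0284, 0.0561, 134] [0.4945, -0.019, 0.0331, 0.0233, 127]
```

View pics/a1.png

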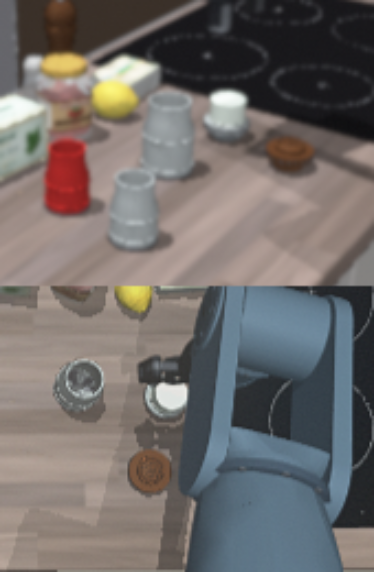

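Request:
{"method": "step_arm", "body": {"motion": [[30,1,0,0,0,0,0],[65,1,0,0,0,0,0],[100,1,0,0,0,0,0],[125,1,0,0,0,0,0],[143,1,0,0,0,0,0],[154,1,0,0,0,0,0],[160,1,0,0,0,0,0],[161,1,0,0,0,0,0],[161,1,0,0,0,0,0]]}}

```text
time_s: 2.58
eef_pos: [0.4977, -0.0259, -0.0002]
eef_rot: [0.0, 0.707, -0.0, -0.707]
wrist_force: [0.8, -0.4, 0.6]
opening: 1.0
```

```bash
python3 -c "
from h import *
go([.497,-.024,-.002])
p,d,I=grab('scene')
cv2.imwrite('pics/a2.png',cv2.resize(p[100:230,300:420],None,fx=4,fy=4,interpolation=cv2.INTER_CUBIC)[...,::-1])"
```

```text
t 2.575 pos [ 4.977e-01 -2.590e-02 -2.000e-04] open 1.0 F [ 0.8 -0.4  0.6]
axes [[0.001, 0.0, -1.0], [-0.0, -1.0, -0.0], [-1.0, 0.0, -0.001]]
shift [ 1.8 -1.9  0.7]
```

View pics/a2.png

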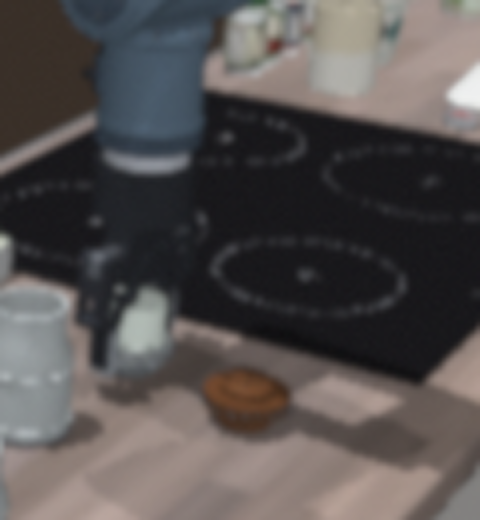

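The lid set stands between the open fingers. The cap is at about (145,320) in the crop and the near fingertip at about (100,360). Closing now.

Request:
{"method": "step_arm", "body": {"motion": [[0,0,0,0,0,0,80],[0,0,0,0,0,0,120],[0,0,0,0,0,0,160],[0,0,0,0,0,0,160],[0,0,0,0,0,0,200],[0,0,0,0,0,0,255],[0,0,0,0,0,0,255]]}}

```text
time_s: 3.5
eef_pos: [0.4976, -0.0258, 0.0003]
eef_rot: [0.0, 0.707, 0.0, -0.707]
wrist_force: [-2.8, 1.1, 7.9]
opening: 0.727
```

Request:
{"method": "step_arm", "body": {"motion": [[-10,0,0,0,0,0,255],[-25,0,0,0,0,0,255],[-50,0,0,0,0,0,255],[-80,0,0,0,0,0,255],[-110,0,0,0,0,0,255],[-130,0,0,0,0,0,255],[-135,0,0,0,0,0,255],[-135,0,0,0,0,0,255]]}}

```text
time_s: 4.5
eef_pos: [0.4971, -0.0257, 0.1345]
eef_rot: [0.0, 0.707, 0.0, -0.707]
wrist_force: [-0.2, -0.3, -1.0]
opening: 0.729
```

```bash
python3 -c "
from h import *
go([.513,.109,.13])
p,d,I=grab('scene'); np.savez('s2',p=p,d=d); W=pts(d,I); P=pose()[0]
c=I['T'][:3,3]; k=np.linalg.inv(I['T'])@np.r_[P,1]; u,v=[int(a) for a in (I['fx']*k[0]/k[2]+I['cx'],I['fy']*k[1]/k[2]+I['cy'])]; print(u,v)
cv2.imwrite('pics/a3.png',cv2.resize(p[v-75:v+75,u-80:u+70],None,fx=4,fy=4,interpolation=cv2.INTER_CUBIC)[...,::-1])"
```

```text
t 4.5 pos [ 0.4971 -0.0257  0.1345] open 0.729 F [-0.2 -0.3 -1. ]
axes [[0.0, 0.0, -1.0], [-0.0, -1.0, -0.0], [-1.0, 0.0, -0.0]]
shift [   4.4 -134.7  -15.9]
335 151
```

View pics/a3.png

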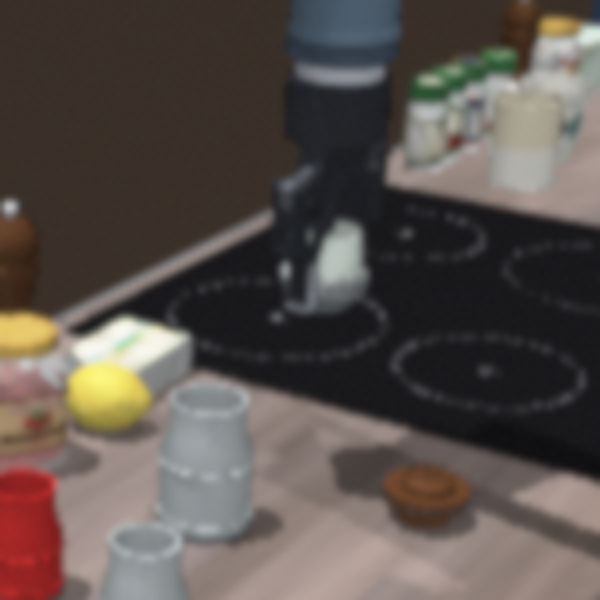

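The set is held upright, with the cap nested, at crop (340,260). Next I'll move over the large dredger.

Request:
{"method": "step_arm", "body": {"motion": [[0,-12,-2,0,0,0,255],[0,-32,-4,0,0,0,255],[0,-56,-7,0,0,0,255],[0,-82,-10,0,0,0,255],[0,-106,-13,0,0,0,255],[0,-124,-15,0,0,0,255],[5,-132,-15,0,0,0,255],[14,-134,-15,0,0,0,255],[18,-134,-15,0,0,0,255],[18,-134,-15,0,0,0,255]]}}

```text
time_s: 5.8
eef_pos: [0.5117, 0.1076, 0.1156]
eef_rot: [0.0, -0.707, 0.0, 0.708]
wrist_force: [-0.4, 0.5, -2.4]
opening: 0.724
```

```bash
python3 - <<'E'
from h import *
go([.513,.109,.086])
p,d,I=grab('scene'); W=pts(d,I); P=pose()[0]
np.savez('s3',p=p,d=d)
def proj(x):
    k=np.linalg.inv(I['T'])@np.r_[x,1]; return I['fx']*k[0]/k[2]+I['cx'],I['fy']*k[1]/k[2]+I['cy']
u,v=[int(a) for a in proj([P[0],P[1],.11])]; print(u,v)
cv2.imwrite('pics/a4.png',cv2.resize(p[v-50:v+75,u-60:u+60],None,fx=4.8,fy=4.8,interpolation=cv2.INTER_CUBIC)[...,::-1])
for z in np.arange(.03,.18,.01): print(z.round(3),circ(W,P[:2],z-.003,z+.003,.045))
E
```

```text
t 5.8 pos [0.5117 0.1076 0.1156] open 0.724 F [-0.4  0.5 -2.4]
axes [[-0.001, -0.001, -1.0], [-0.0, -1.0, 0.001], [-1.0, 0.0, 0.001]]
shift [29.6 -1.4 -1.3]
307 171
0.03 [0.5057, 0.1186, 0.0318, 0.0304, 40]
0.04 [0.5053, 0.12, 0.0317, 0.0411, 39]
0.05 [0.5058, 0.1201, 0.0316, 0.0501, 36]
0.06 [0.5091, 0.1125, 0.0342, 0.0604, 47]
0.07 [0.5089, 0.1138, 0.0308, 0.07, 49]
0.08 [0.5112, 0.1103, 0.0294, 0.0798, 53]
0.09 [0.5109, 0.1088, 0.031, 0.0897, 76]
0.1 [0.51, 0.1118, 0.0286, 0.0986, 32]
0.11 None
0.12 [0.5025, 0.1275, 0.0263, 0.1214, 23]
0.13 [0.5064, 0.1193, 0.0334, 0.1303, 29]
0.14 [0.5056, 0.11, 0.0421, 0.1403, 62]
0.15 [0.5078, 0.1127, 0.0401, 0.1501, 40]
0.16 [0.5023, 0.1092, 0.0422, 0.1593, 33]
0.17 [0.5053, 0.1076, 0.042, 0.1712, 79]
```

View pics/a4.png

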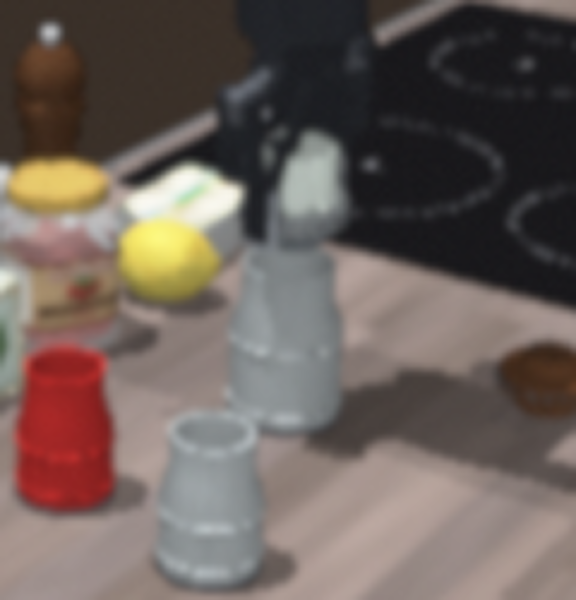

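The set hangs above the neck. By eye the collar's right edge (350,210) is about 9 crop px too far right against the neck edge (332,260), so I'll measure both silhouettes.

```bash
python3 - <<'E'
from h import *
z=np.load('s3.npz'); d=z['d']; I=ctrl.camera_info('scene'); W=pts(d,I)
g=cv2.cvtColor(z['p'],cv2.COLOR_RGB2GRAY).astype(float)
Ti=np.linalg.inv(I['T'])
def proj(x):
    k=Ti@np.r_[x,1]; return I['fx']*k[0]/k[2]+I['cx'],I['fy']*k[1]/k[2]+I['cy'],k[2]
for nm,c,zz,R in (('neck',(.5127,.109),.09,.028),('body',(.5127,.109),.04,.034),('collar',(.512,.1076),.1156+.02,.032)):
    u,v,D=proj([*c,zz]); r=I['fx']*R/D; print(nm,'pred centre',round(u,2),round(v,1),'r',round(r,2),'edges',round(u-r,2),round(u+r,2))
for v in range(155,202,2):
    m=np.abs(np.nan_to_num(W[v,:,0],nan=9)-.5)<.06
    m&=np.abs(np.nan_to_num(W[v,:,1],nan=9)-.12)<.07
    m&=W[v,:,2]>.012
    i=np.where(m)[0]; i=i[(i>280)&(i<335)]
    print(v,(i.min(),i.max()) if len(i) else None, g[v,300:328].astype(int).tolist())
E
```

```text
neck pred centre 306.5 178.0 r 9.8 edges 296.7 316.3
body pred centre 305.8 193.6 r 11.7 edges 294.1 317.49
collar pred centre 307.64 163.2 r 11.37 edges 296.27 319.02
155 (np.int64(292), np.int64(318)) [36, 52, 69, 66, 49, 56, 103, 152, 173, 178, 179, 181, 186, 186, 181, 172, 151, 117, 86, 55, 32, 35, 54, 79, 89, 67, 41, 30]
157 (np.int64(292), np.int64(318)) [33, 36, 41, 40, 45, 83, 134, 169, 182, 184, 184, 185, 187, 185, 180, 171, 147, 108, 75, 47, 30, 26, 28, 32, 34, 33, 32, 28]
159 (np.int64(294), np.int64(317)) [33, 32, 35, 42, 64, 111, 156, 178, 183, 184, 184, 183, 183, 183, 179, 169, 147, 114, 79, 49, 29, 24, 25, 25, 25, 26, 24, 24]
161 (np.int64(297), np.int64(318)) [32, 35, 51, 75, 98, 130, 165, 181, 183, 184, 183, 181, 181, 182, 177, 167, 152, 129, 101, 67, 37, 26, 25, 26, 25, 24, 26, 24]
163 (np.int64(296), np.int64(319)) [34, 38, 62, 93, 112, 132, 161, 178, 182, 181, 179, 173, 172, 179, 178, 162, 146, 126, 103, 77, 47, 32, 28, 26, 26, 27, 28, 29]
165 (np.int64(296), np.int64(319)) [33, 39, 64, 94, 106, 110, 131, 150, 157, 156, 148, 138, 134, 138, 139, 126, 112, 103, 89, 
[... 2431 characters left out ...]
7]
195 (np.int64(295), np.int64(317)) [145, 149, 145, 143, 147, 154, 156, 155, 152, 147, 140, 133, 130, 134, 137, 129, 119, 114, 117, 121, 123, 121, 120, 121, 122, 124, 128, 131]
197 (np.int64(295), np.int64(317)) [141, 141, 138, 139, 140, 141, 143, 143, 140, 139, 137, 136, 132, 130, 127, 123, 118, 117, 120, 121, 122, 121, 122, 124, 125, 126, 126, 125]
199 (np.int64(295), np.int64(317)) [148, 148, 146, 145, 145, 144, 143, 142, 140, 138, 136, 134, 132, 129, 126, 122, 116, 115, 119, 121, 122, 122, 122, 122, 121, 120, 116, 111]
201 (np.int64(294), np.int64(317)) [147, 149, 149, 148, 147, 144, 144, 143, 140, 138, 135, 133, 131, 128, 125, 120, 115, 110, 108, 108, 108, 103, 93, 86, 85, 83, 79, 76]
```

```bash
python3 - <<'E'
from h import *
d=np.load('s3.npz')['d']; I=ctrl.camera_info('scene'); W=pts(d,I); c=I['T'][:2,3]
a=c-np.array([.5127,.109]); a/=np.linalg.norm(a); t=np.array([-a[1],a[0]])
for nm,rows,C in (('collar',range(162,168),(.5117,.1076)),('neck',range(176,182),(.5127,.109)),('body',range(188,198),(.5127,.109))):
    q=W[rows.start:rows.stop,300:318].reshape(-1,3); e=(q[:,:2]-C)@a; s=(q[:,:2]-C)@t
    R={'collar':.032,'neck':.028,'body':.034}[nm]
    k=(abs(s)<.02)&(e>0)&(q[:,2]>.02)
    print(nm,k.sum(),'z',np.median(q[k,2]).round(4),'along-ray centre offset mm',(1000*(e[k]-np.sqrt(R**2-s[k]**2))).round(1)[np.argsort(s[k])][::4], 'med',np.median(1000*(e[k]-np.sqrt(R**2-s[k]**2))).round(2))
print(a)
E
```

```text
collar 85 z 0.1446 along-ray centre offset mm [ 13.4  16.6  15.9   7.    9.   10.9   8.    3.9  -6.   -5.9   1.5  -2.6
  -2.4   1.6  -7.1  -6.4   4.3  -4.6  -2.6   3.7   4.9 -10.2] med -0.24
neck 44 z 0.0952 along-ray centre offset mm [-1.4 -2.4  1.5 -3.5  0.6 -3.5 -2.1 -2.9  3.2 -2.5  2.6] med -1.35
body 135 z 0.0604 along-ray centre offset mm [-4.9 -2.6 -2.2 -5.3  1.9 -3.  -1.5 -0.  -2.2 -1.7 -5.  -1.  -1.6  1.3
 -1.7 -2.6  2.1  0.7 -3.6  1.2 -1.9 -2.6  2.  -0.5 -1.5 -5.7 -0.1  3.5
  2.9 -1.6 -6.9 -1.  -2.8 -1.4] med -1.03
[-0.51318621  0.85827729]
```

Request:
{"method": "step_arm", "body": {"motion": [[3,-1,-1,0,0,0,255],[8,-1,-1,0,0,0,255],[13,-1,-1,0,0,0,255],[17,-1,-1,0,0,0,255],[19,-1,-1,0,0,0,255],[20,-1,-1,0,0,0,255],[20,-1,-1,0,0,0,255]]}}

```text
time_s: 6.72
eef_pos: [0.5132, 0.1093, 0.0963]
eef_rot: [-0.0, -0.707, -0.0, 0.707]
wrist_force: [0.7, 0.3, -1.2]
opening: 0.725
```

Request:
{"method": "step_arm", "body": {"motion": [[1,0,0,0,0,0,255],[3,0,0,0,0,0,255],[5,0,0,0,0,0,255],[6,0,0,0,0,0,255],[7,0,0,0,0,0,255],[7,0,0,0,0,0,255]]}}

```text
time_s: 7.48
eef_pos: [0.5131, 0.1092, 0.0892]
eef_rot: [-0.0, -0.707, -0.0, 0.707]
wrist_force: [0.3, -2.2, -2.3]
opening: 0.726
```

Request:
{"method": "step_arm", "body": {"motion": [[0,1,0,0,0,0,255],[1,1,0,0,0,0,255],[2,1,0,0,0,0,255],[3,1,0,0,0,0,255],[3,1,0,0,0,0,255]]}}

```text
time_s: 8.1
eef_pos: [0.5132, 0.1084, 0.0864]
eef_rot: [0.0, 0.707, 0.0, -0.707]
wrist_force: [-0.2, 0.5, 0.2]
opening: 0.725
```

Force in z has risen by about 2 N, so this is first contact. I'll ease down a little more.

Request:
{"method": "step_arm", "body": {"motion": [[0.5,0,0,0,0,0,255],[1,0,0,0,0,0,255],[1,0,0,0,0,0,255],[1,0,0,0,0,0,255]]}}

```text
time_s: 8.6
eef_pos: [0.5135, 0.1083, 0.0863]
eef_rot: [0.0, 0.707, 0.0, -0.707]
wrist_force: [-3.7, -0.5, 8.3]
opening: 0.726
```

Seated: it stops at z 0.0863 with 8 N. Releasing.

Request:
{"method": "step_arm", "body": {"motion": [[0,0,0,0,0,0,60],[0,0,0,0,0,0,0],[0,0,0,0,0,0,0],[0,0,0,0,0,0,0],[0,0,0,0,0,0,0]]}}

```text
time_s: 9.22
eef_pos: [0.5131, 0.1082, 0.0852]
eef_rot: [-0.0, -0.707, -0.0, 0.707]
wrist_force: [0.0, 0.0, 0.2]
opening: 0.998
```

Request:
{"method": "step_arm", "body": {"motion": [[-3,0,0,0,0,0,0],[-10,0,0,0,0,0,0],[-20,0,0,0,0,0,0],[-27,0,0,0,0,0,0],[-29,0,0,0,0,0,0],[-29,0,0,0,0,0,0]]}}

```text
time_s: 9.98
eef_pos: [0.5133, 0.1082, 0.1145]
eef_rot: [0.0, 0.707, 0.0, -0.707]
wrist_force: [1.0, 0.2, -0.5]
opening: 0.995
```

```bash
python3 - <<'E'
from h import *
go([.513,.109,.114])
p,d,I=grab('scene'); q,e,J=grab('top')
W=pts(d,I);V=pts(e,J)
for z in (.09,.105,.12,.135,.142): print(z,circ(W,(.513,.109),z-.004,z+.004,.036),circ(V,(.513,.109),z-.004,z+.004,.036))
cv2.imwrite('pics/a5.png',cv2.resize(p[115:225,250:360],None,fx=5.4,fy=5.4,interpolation=cv2.INTER_CUBIC)[...,::-1])
E
```

```text
t 9.975 pos [0.5133 0.1082 0.1145] open 0.995 F [ 1.   0.2 -0.5]
axes [[0.0, 0.0, -1.0], [-0.0, -1.0, -0.0], [-1.0, 0.0, -0.0]]
shift [ 0.5 -0.8  0.3]
0.09 [0.5089, 0.1155, 0.0273, 0.0902, 53] None
0.105 [0.5109, 0.1119, 0.0333, 0.1052, 54] None
0.12 [0.5012, 0.1192, 0.0193, 0.12, 41] None
0.135 [0.5002, 0.1196, 0.0182, 0.1344, 36] None
0.142 [0.511, 0.1112, 0.0256, 0.1428, 92] None
```

View pics/a5.png

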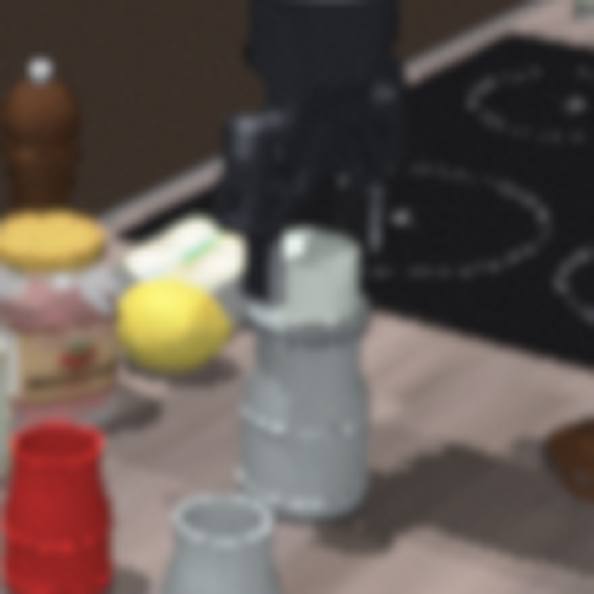

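The lid is seated: the collar is flat on the neck at crop (305,320) and the cap on top of it. Depth puts the collar band at about 0.105 and the cap top at about 0.143, as expected. Closing on the cap.

Request:
{"method": "step_arm", "body": {"motion": [[0,0,0,0,0,0,60],[0,0,0,0,0,0,90],[0,0,0,0,0,0,110],[0,0,0,0,0,0,130],[0,0,0,0,0,0,160],[0,0,0,0,0,0,255],[0,0,0,0,0,0,255],[0,0,0,0,0,0,255]]}}

```text
time_s: 11.08
eef_pos: [0.5134, 0.1083, 0.1146]
eef_rot: [0.0, 0.707, 0.0, -0.707]
wrist_force: [0.8, 0.8, 4.4]
opening: 0.552
```

Request:
{"method": "step_arm", "body": {"motion": [[-1,0,0,0,0,0,255],[-3,0,0,0,0,0,255],[-7,0,0,0,0,0,255],[-12,0,0,0,0,0,255],[-19,0,0,0,0,0,255],[-28,0,0,0,0,0,255],[-39,0,0,0,0,0,255],[-52,0,0,0,0,0,255],[-64,0,0,0,0,0,255],[-74,0,0,0,0,0,255]]}}

```text
time_s: 12.32
eef_pos: [0.5134, 0.1083, 0.1894]
eef_rot: [0.0, 0.707, 0.0, -0.707]
wrist_force: [-0.8, -0.4, -0.2]
opening: 0.55
```

Request:
{"method": "step_arm", "body": {"motion": [[-5,0,0,0,0,0,255],[-6,0,0,0,0,0,255],[-6,0,0,0,0,0,255],[-6,0,0,0,0,0,255]]}}

```text
time_s: 12.82
eef_pos: [0.5129, 0.1082, 0.1938]
eef_rot: [-0.0, -0.707, -0.0, 0.707]
wrist_force: [0.1, -0.8, -0.8]
opening: 0.552
```

```bash
python3 - <<'E'
from h import *
go([.513,.109,.114])
p,d,I=grab('scene'); W=pts(d,I)
for z in (.09,.106,.12,.2,.222): print(z,circ(W,(.513,.109),z-.004,z+.004,.036))
cv2.imwrite('pics/a6.png',cv2.resize(p[90:210,245:365],None,fx=5,fy=5,interpolation=cv2.INTER_CUBIC)[...,::-1])
E
```

```text
t 12.825 pos [0.5129 0.1082 0.1938] open 0.552 F [ 0.1 -0.8 -0.8]
axes [[-0.001, 0.0, -1.0], [0.0, -1.0, -0.0], [-1.0, -0.0, 0.001]]
shift [79.8 -0.8 -0.2]
0.09 [0.5084, 0.116, 0.0274, 0.0895, 55]
0.106 [0.511, 0.1132, 0.0326, 0.1063, 69]
0.12 [0.5103, 0.1142, 0.0192, 0.1209, 69]
0.2 [0.5067, 0.119, 0.0275, 0.1998, 44]
0.222 [0.5072, 0.1117, 0.0326, 0.2225, 87]
```

View pics/a6.png

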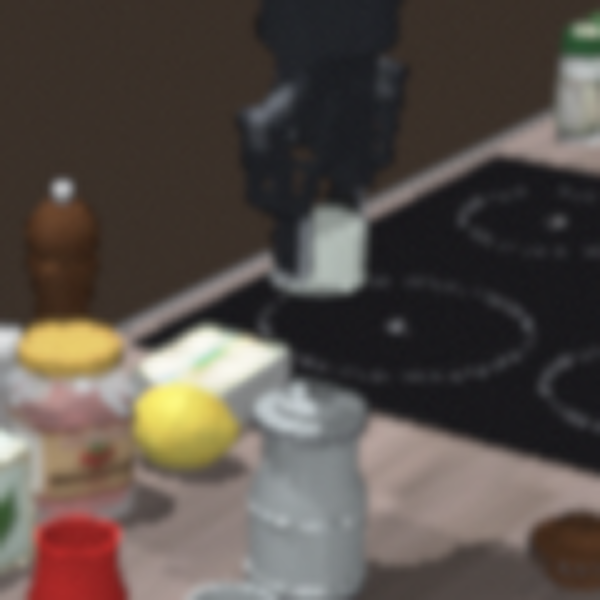

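The cap is held upright at crop (325,250), about 79 mm above its nest. The sifter lid with its dome sits level in the dredger at (310,405). Handing in.

```bash
python3 -c "
from h import *
print(ctrl.hand_in())"
```

```text
the job is handed in; nothing more can be done
None
```

The sugar dredger is ready and the job is handed in; no verdict was reported. I gripped the lid and cap together at the collar and lowered them into the large dredger until they touched down. Touchdown came at tool height 0.0863 m with about 8 N, against the 0.086 m expected. I then lifted the dust cap alone straight up.

- **Lid:** the last picture shows the collar sitting level on the rim. The camera depth puts the collar at about 0.106 m and the dome top at about 0.12 m, as they should be. I could only judge the centring to a few millimetres, because depth readings were noisy and the two cameras differed by 3 to 6 mm.
- **Cap:** it is held upright about 79 mm above its nested height, over the dredger. The gripper opening held steady at 0.55.
- **Surroundings:** the arm never came close to the small dredger, the brown and red look-alikes or the bystanders. I did not measure them again at the end. In the pictures I took after the lift, the ones in view looked unmoved.
- **Time:** about 12.9 s of the 51 s allowed.

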